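Find the rocking service hatch on the wiring trough and push it open

ROBOT

A 6-joint arm with a two-finger parallel gripper is mounted at the origin on the work surface. World frame = base frame: x ahead of the robot, y to its left, z up, the work surface at z = 0. Lengths are in mm, angles in degrees, forces in N, time in s.
With the tool pointing down it reaches from about 350 to 850 mm from the base axis. Payload 8.1 kg.
Tool frame: the origin (TCP) lies at the very end of the fingers, on their centre line; the grasp point (between the pads) lies 19 mm behind it; z points along the fingers, y is the direction in which the jaws open and shut (so a half turn about z gives the same grasp; the last joint's range is limited). The gripper opens to 85 mm and grips with 20 to 120 N. Pads are 22 mm wide; open, the fingers measure 114 mm over their backs; the gripper's body (76 mm by 85 mm) begins 54 mm behind the grasp point. The pads swing forward as they close: fully open they stand 13 mm farther back than shut.
Start: joints at [70.565, 7.471, 85.268, -0, 87.261, -4.893], TCP at [150.628, 580.79, 231.292] pointing down, gripper open.
Joint ranges: [-169.43, 169.43], [-51.17, 129.36], [1.28, 143.12], [-76.62, 256.62], [0, 156.53], [-152.29, 152.29]. Speed limits (degrees/s): [136.94, 136.94, 159.86, 180, 180, 180].

INTERFACE

Orientations are given as [roll, pitch, yaw] about the fixed x, y, z axes, in that order (R = Rz(yaw) Ry(pitch) Rx(roll)).
In Python, from bench import r, eyes gives the robot as it stands. The module is installed in compiled form; this text tells all that it offers.
- The arm moves only by the tool play_rows, never from a script. Its argument "deltas" is a list of rows, each a list of 3 entries, a list of its own where there are three numbers: the shift along the tool's x, y, z in m, then the turn, a rotation vector about the tool's x, y, z in rad, then the closure, from 0 (fully open) to 1 (shut). A call has 1 to 8 rows; each row shifts and turns the pose as measured when the row begins, along the tool's axes as they then stand; what a row does not reach is not made up. A row lasts 1/8 s, in which the tool goes at most 62.5 mm and 10.7 degrees, less where a joint would pass 70% of its speed; a pose out of reach is approached as far as the arm can. A call with a gripper value outside its range is refused whole. The fingers move at their own pace and stop on an object; "force" is the grip in N (left out, the last holds). Time passes only in rows, so rows that do not move let the fingers close. It gives the time, the measured TCP pose, the force and the opening at its end, in the units of the state.
- r.sense(): the state, without advancing time (a new reading comes with each control period).
- eyes.snapshot(name): name is "scene" or "top" or "wrist"; returns the picture (400x640x3 uint8, red, green, blue); there is no depth.
- eyes.get_calibration(name): a dict with "mtx" (3x3 intrinsics, pixels), "R" (3x3) and "t" (3): a world point X has camera coordinates R X + t; the wrist camera has in their place "T_tool_cam" (4x4, takes a point from camera to tool coordinates, whose origin is the TCP and whose axes are the flange's). Camera axes: x right, y down, z forward; pixel columns grow to the right and rows downward; lengths in mm; the calibration is good to about 2 mm. A picture is of the moment at which its call begins: read the wrist's pose just before it. get_calibration takes no time and is no camera call.
- r.hand_in(): hands the job in, once; it reports no verdict.
The state is a dict: "time": time; "joint_pos": joint angles; "qd": joint speeds; "joint_efforts": joint torques, N m; "tool_pos": TCP position; "tcp_rot": TCP orientation; "ft_force": force on the tool from outside, world axes, zero at the start; "wrist_torque": the same for the moment, N m; "finger_gap": finger opening in mm.
Only numpy, scipy, OpenCV 4.12 (cv2) and the standard library are available. Lean on these libraries where they do the work, as an engineer would, in place of code of your own. Each camera call takes 0.05 s, during which the arm holds its last target. There are 200 camera calls.

TASK

One of the four identical covers on the low aluminium wiring trough is the service hatch: it rocks on its pivot, while the others sit firm and must not be forced. Press on the black pads, one cover after another, until you find the one that rocks and tip up its near edge, then push that raised edge away from the robot with your fingers until the hatch stands open, upright or leaning back. Pick nothing up, and leave the loose parts around it where they are.

Things in the scene. Friction and masses are not known exactly. Their poses are not given: they have to be found in the camera images.
- trough: fixed wiring trough of silver slotted profile, 236 (x) x 600 (y) x 90 mm; origin under its centre, x across it (away from the robot), y along the row of covers. Four like blue-grey covers in a row, 118 mm apart, tops level with the rails at 90 mm, cells 78 mm deep below. One cover, a different one each time, is free; the other three rest on unseen boxes and do not give
- cover_a (a joint): angle (rad) of the first cover from the trough's +y end: 0 flush, grows as the far end sinks and the near edge rises, 1.57 upright, stop at 1.75. Sheet 150 (x) x 100 (y) x 4 mm, 0.13 kg; pivot along y at mid-thickness, 45 mm from the far edge, 105 mm from the near edge. If free, 4 to 8 N on the pad turns it (pad end 20 mm deep: about 0.8 rad); the stiff pivot keeps any angle
- pad_a (a point): centre of the round black 22 mm press pad on the top face of the first cover, 25 mm beyond the pivot and 20 mm short of the far edge; axes as the trough's while closed
- edge_a (a point): middle of the first cover's near edge (its long end, towards the robot), mid-thickness; this end rises when the pad of a free cover is pressed. Pushed level at under 0.8 rad it can jam on the finger: sweep it up and over
- cover_b (a joint): angle (rad) of the second cover from the trough's +y end: 0 flush, grows as the far end sinks and the near edge rises, 1.57 upright, stop at 1.75. Sheet 150 (x) x 100 (y) x 4 mm, 0.13 kg; pivot along y at mid-thickness, 45 mm from the far edge, 105 mm from the near edge. If free, 4 to 8 N on the pad turns it (pad end 20 mm deep: about 0.8 rad); the stiff pivot keeps any angle
- pad_b (a point): centre of the round black 22 mm press pad on the top face of the second cover, 25 mm beyond the pivot and 20 mm short of the far edge; axes as the trough's while closed
- edge_b (a point): middle of the second cover's near edge (its long end, towards the robot), mid-thickness; this end rises when the pad of a free cover is pressed. Pushed level at under 0.8 rad it can jam on the finger: sweep it up and over
- cover_c (a joint): angle (rad) of the third cover from the trough's +y end: 0 flush, grows as the far end sinks and the near edge rises, 1.57 upright, stop at 1.75. Sheet 150 (x) x 100 (y) x 4 mm, 0.13 kg; pivot along y at mid-thickness, 45 mm from the far edge, 105 mm from the near edge. If free, 4 to 8 N on the pad turns it (pad end 20 mm deep: about 0.8 rad); the stiff pivot keeps any angle
- pad_c (a point): centre of the round black 22 mm press pad on the top face of the third cover, 25 mm beyond the pivot and 20 mm short of the far edge; axes as the trough's while closed
- edge_c (a point): middle of the third cover's near edge (its long end, towards the robot), mid-thickness; this end rises when the pad of a free cover is pressed. Pushed level at under 0.8 rad it can jam on the finger: sweep it up and over
- cover_d (a joint): angle (rad) of the fourth cover from the trough's +y end: 0 flush, grows as the far end sinks and the near edge rises, 1.57 upright, stop at 1.75. Sheet 150 (x) x 100 (y) x 4 mm, 0.13 kg; pivot along y at mid-thickness, 45 mm from the far edge, 105 mm from the near edge. If free, 4 to 8 N on the pad turns it (pad end 20 mm deep: about 0.8 rad); the stiff pivot keeps any angle
- pad_d (a point): centre of the round black 22 mm press pad on the top face of the fourth cover, 25 mm beyond the pivot and 20 mm short of the far edge; axes as the trough's while closed
- edge_d (a point): middle of the fourth cover's near edge (its long end, towards the robot), mid-thickness; this end rises when the pad of a free cover is pressed. Pushed level at under 0.8 rad it can jam on the finger: sweep it up and over
- flange: loose steel blank flange lying on the trough's near rail, 38 mm diameter, 10 mm thick; origin under its centre
- nipple: loose steel pipe piece standing on the trough's +y end plate, 40 mm flanges, 58 mm tall; origin under its centre
- centring_ring: loose brass ring lying on the trough's far rail, 30 mm diameter, 8 mm thick; origin under its centre
- collar: loose aluminium collar lying on the trough's -y end plate, 44 mm diameter, 16 mm thick; origin under its centre
- bolt_cup: loose blue cup on the table left (+y) of the trough, 70 mm wide, 50 mm tall; origin under its centre
- solvent: loose white bottle with blue cap on the table left (+y) of the trough, 64 mm diameter, 150 mm tall; origin under its centre
- wrench: loose steel wrench lying on the table right (-y) of the trough, about 180 mm long

How it is judged (in metres and radians):
On the way, in this order (a step that is already met when the one before it is completed fails the run):
1. a cover is pressed with the fingers until it rocks (turned more than 0.15 rad, not yet 1 rad) (value of joint any of cover_a, cover_b, cover_c, cover_d above 0.15 rad and not (value of joint any of cover_a, cover_b, cover_c, cover_d above 1 rad) and contact force between the fingers and trough above 0.5 N), for 0.05 s.
2. the hatch has been pushed upright (beyond 1.4 rad) (value of joint any of cover_a, cover_b, cover_c, cover_d above 1.4 rad), for 0.2 s.
At the end, for the whole second after the job is handed in: the hatch stands open beyond 1.4 rad (80 degrees) and at rest, and every loose part is within 15 mm (on the trough) or 20 mm (on the table) of where it stood (value of joint any of cover_a, cover_b, cover_c, cover_d above 1.4 rad and velocity of joint cover_a between -0.1 and 0.1 rad/s and velocity of joint cover_b between -0.1 and 0.1 rad/s and velocity of joint cover_c between -0.1 and 0.1 rad/s and velocity of joint cover_d between -0.1 and 0.1 rad/s and distance of each of flange, nipple, centring_ring, collar from where it was at the start of the episode below 0.015 m and distance of each of bolt_cup, solvent, wrench from where it was at the start of the episode below 0.02 m); the robot touches nothing.
It fails at once if a loose part is picked up, knocked or shifted (15 mm on the trough, 20 mm on the table) (distance of any of flange, nipple, centring_ring, collar from where it was at the start of the episode above 0.015 m or distance of any of bolt_cup, solvent, wrench from where it was at the start of the episode above 0.02 m).
It fails at once if the trough or a cover is pressed with more than 100 N (contact force between any of the fingers, the arm and trough above 100 N).
It also fails if it takes over 58 s, if anything falls off the work surface, if the arm or the gripper's body presses on something with over 40 N, if the wrist force passes 120 N, or if a joint passes its speed limit or range.

## Working session

There is one attempt and no reset: what is moved stays moved. The work goes in short steps, Python scripts to look and compute and a tool call to move; the robot and the scene stay as the last step left them, time stands still between calls to the robot, and variables do not carry over. Pictures are saved under pics/ and viewed, about 8 in all and at most 12, crops included, and the job is handed in when it is done.

Besides the shell and the picture viewer there is one more tool, called as name(argument=value, ...), one argument or row to a line, values as JSON. play_rows: Moves the arm, as the interface text tells. Its arguments: {"type":"object","properties":{"deltas":{"type":"array"},"force":{"type":"number"}},"required":["deltas"]}

```bash
mkdir -p pics; python3 - <<'E'
from bench import r, eyes
import cv2
s=r.sense();print(s['time'],s['tool_pos'],s['tcp_rot'],s['ft_force'],s['finger_gap'])
for n in("top","scene"):
    cv2.imwrite(f'pics/{n}0.png',eyes.snapshot(n)[:,:,::-1]);c=eyes.get_calibration(n);print(n,c)
E
```

```text
0.0 [150.43350423 580.28273457 230.24992511] [-1.79896969e+02 -1.07736150e-02  1.65459351e+02] [ 0.09889076 -0.0347692   0.47088115] 85.490306689473
top {'mtx': array([[439.85917313,   0.        , 315.54849333],
       [  0.        , 439.85917313, 201.27684606],
       [  0.        ,   0.        ,   1.        ]]), 'R': array([[-0.02764151, -0.99948232, -0.01646305],
       [-0.98546617,  0.03000793, -0.16720033],
       [ 0.16760779,  0.01160211, -0.98578548]]), 't': array([  17.2968647 ,  579.44592225, 1116.5218376 ])}
scene {'mtx': array([[392.53504802,   0.        , 316.64836491],
       [  0.        , 392.53504802, 200.29570952],
       [  0.        ,   0.        ,   1.        ]]), 'R': array([[-0.12761985,  0.99180709,  0.00564498],
       [ 0.54680686,  0.075106  , -0.83388329],
       [-0.82747534, -0.10333335, -0.55191194]]), 't': array([  70.22333638, -239.23436286, 1866.11007083])}
```

View pics/top0.png

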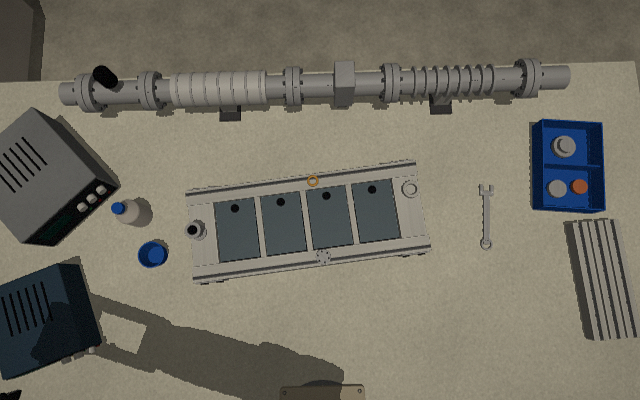

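View pics/scene0.png

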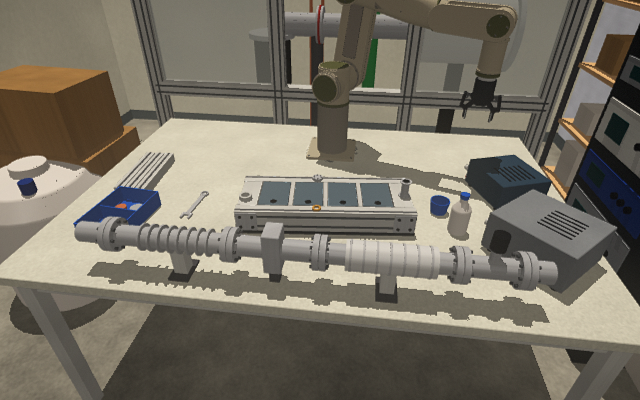

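The top view shows the pads at about (235,208), (281,202), (326,196) and (372,189). The flange is on the near rail at (323,257), the ring on the far rail at (313,181), the nipple at (194,230) and the collar at (409,189). The scene view shows the same layout with the arm well to the left.

```bash
cat > h.py <<'E'
import numpy as np,cv2
from bench import r,eyes
from scipy.spatial.transform import Rotation as Ro
def ray(n,px,z):
    c=eyes.get_calibration(n);R=c['R'];C=-R.T@c['t']
    d=R.T@np.linalg.inv(c['mtx'])@[px[0],px[1],1];return C+d*(z-C[2])/d[2]
E
python3 - <<'E'
from h import *
im=cv2.imread('pics/top0.png');g=im.max(2)
roi=np.zeros_like(g);roi[180:216,222:392]=1
m=((g<35)&(roi>0)).astype('uint8')
n,l,st,ce=cv2.connectedComponentsWithStats(m)
P=[]
for i in range(1,n):
    if st[i,4]>15: P.append(ray('top',ce[i],90.)); print(st[i],ce[i],P[-1].round(1))
P=np.array(sorted(P,key=lambda p:-p[1]));d=P[0]-P[-1];print('yaw',np.degrees(np.arctan2(d[1],d[0]))-90,np.linalg.norm(np.diff(P,axis=0),axis=1))
for nm,px,z in[('flange',(323,257),95),('ring',(313,181),95),('nipple',(194,230),148),('collar',(409,189),100)]:print(nm,ray('top',px,z).round(0))
hsv=cv2.cvtColor(im,cv2.COLOR_BGR2HSV)
for p in((240,235),(285,230),(330,225),(375,215),(260,225),(323,246)):print(p,im[p[1],p[0]],hsv[p[1],p[0]])
# cover near-edge corners
b=im.astype(int);mm=((b[...,0]-b[...,2]>8)).astype('uint8');mm[:170]=0;mm[275:]=0;mm[:,:205]=0;mm[:,405:]=0
for c in cv2.findContours(mm,0,2)[0]:
    if cv2.contourArea(c)>800:
        q=cv2.boxPoints(cv2.minAreaRect(c));print([ray('top',x,90.)[:2].round(0) for x in q])
c=eyes.get_calibration('wrist');print(c)
E
```

```text
[368 186   8   7  47] [371.55319149 189.14893617] [ 599.9 -144.3   90. ]
[322 192   8   8  49] [325.79591837 195.30612245] [587.4 -26.7  90. ]
[277 198   8   8  51] [280.33333333 201.50980392] [574.9  90.1  90. ]
[231 204   8   8  51] [234.31372549 207.78431373] [562.2 208.   90. ]
yaw 6.103263968138194 [118.67362392 117.39599913 118.28029715]
flange [431. -15.  95.]
ring [625.   5.  95.]
nipple [502. 294. 148.]
collar [ 595. -238.  100.]
(240, 235) [79 79 72] [90 23 79]
(285, 230) [81 80 72] [93 28 81]
(330, 225) [81 82 74] [86 25 82]
(375, 215) [82 81 74] [94 25 82]
(260, 225) [132 145 151] [ 21  32 151]
(323, 246) [85 84 75] [93 30 85]
[array([577., 260.]), array([585., 160.]), array([436., 145.]), array([428., 242.])]
[array([588., 143.]), array([598.,  43.]), array([467.,  29.]), array([457., 127.])]
[array([600.,  25.]), array([611., -74.]), array([464., -89.]), array([453.,   8.])]
{'mtx': array([[322.55851167,   0.        , 320.13449714],
       [  0.        , 322.55851167, 200.61890983],
       [  0.        ,   0.        ,   1.        ]]), 'T_tool_cam': array([[-8.32818774e-04, -9.62434090e-01, -2.71514141e-01,
         6.77139909e+01],
       [ 9.99999652e-01, -8.16018404e-04, -1.74777468e-04,
         4.73086815e-01],
       [-5.33487420e-05, -2.71514192e-01,  9.62434435e-01,
        -1.43855341e+02],
       [ 0.00000000e+00,  0.00000000e+00,  0.00000000e+00,
         1.00000000e+00]])}
```

play_rows(
  deltas=[
    [[0,0,0],[0,0,-0.12],1],
    [[0,0,0],[0,0,-0.12],1],
    [[0,0,0],[0,0,-0.12],1],
    [[0,0,0],[0,0,0],1],
  ],
  force=40,
)

```text
time: 0.6
tool_pos: [150.0, 579.0, 227.8]
tcp_rot: [-179.7, -0.2, -173.4]
ft_force: [-0.4, -0.2, -0.4]
finger_gap: 12.3
```

```bash
cat >> h.py <<'E'
def to(x,y,z,yaw=186.1):
    s=r.sense();R=Ro.from_euler('xyz',s['tcp_rot'],degrees=True)
    d=R.inv().apply(np.array([x,y,z])-s['tool_pos'])
    w=(R.inv()*Ro.from_euler('xyz',[180,0,yaw],degrees=True)).as_rotvec()
    print('t',s['time'],'pos',s['tool_pos'].round(1),'rpy',s['tcp_rot'].round(1),'F',s['ft_force'].round(1),'gap',s['finger_gap'].round(0));print('tool d m',(d/1000).round(4),'rot',w.round(3))
E
python3 -c "
from h import *
to(562,208,150)"
```

```text
Traceback (most recent call last):
  File "h.py", line 11, in to
    print('t',s['time'],'pos',s['tool_pos'].round(1),'rpy',s['tcp_rot'].round(1),'F',s['ft_force'].round(1),'gap',s['finger_gap'].round(0));print('tool d m',(d/1000).round(4),'rot',w.round(3))
                                                                                                                  ^^^^^^^^^^^^^^^^^^^^^
AttributeError: 'float' object has no attribute 'round'
```

play_rows(
  deltas=[
    [[-0.037,-0.042,0],[0,0,0],1],
    [[-0.037,-0.042,0],[0,0,0],1],
    [[-0.037,-0.042,0],[0,0,0],1],
    [[-0.037,-0.042,0],[0,0,0],1],
    [[-0.037,-0.042,0],[0,0,0],1],
    [[-0.037,-0.042,0],[0,0,0],1],
    [[-0.037,-0.042,0],[0,0,0],1],
    [[-0.037,-0.042,0],[0,0,0],1],
  ],
)

```text
time: 1.6
tool_pos: [485.8, 269.2, 227.0]
tcp_rot: [-179.7, -0.2, -174.4]
ft_force: [0.6, 0.4, -0.4]
finger_gap: 0.1
```

```bash
sed -i "s/s\['finger_gap'\].round(0)/s['finger_gap']/" h.py; python3 -c "
from h import *
to(562,208,150)"
```

```text
t 1.6 pos [485.8 269.2 227. ] rpy [-179.7   -0.2 -174.4] F [ 0.6  0.4 -0.4] gap 0.07223243550328735
tool d m [-0.0702 -0.0679  0.0771] rot [-0.006 -0.004 -0.009]
```

play_rows(
  deltas=[
    [[-0.035,-0.035,0],[-0.006,-0.004,-0.009],1],
    [[-0.035,-0.033,0.01],[0,0,0],1],
    [[-0.005,-0.003,0.03],[0,0,0],1],
    [[0,0,0.03],[0,0,0],1],
    [[0,0,0],[0,0,0],1],
  ],
)

```text
time: 2.22
tool_pos: [572.8, 198.7, 154.6]
tcp_rot: [-180.0, 0.0, -175.2]
ft_force: [-0.0, -0.1, -0.7]
finger_gap: -0.1
```

```bash
python3 -c "
from h import *
to(563,208,100)
im=eyes.snapshot('wrist');cv2.imwrite('pics/w1.png',im[:,:,::-1])"
```

```text
t 2.225 pos [572.8 198.7 154.6] rpy [-180.     0.  -175.2] F [-0.  -0.1 -0.7] gap -0.12789027589121707
tool d m [0.009  0.0101 0.0546] rot [-0.     0.    -0.023]
```

View pics/w1.png

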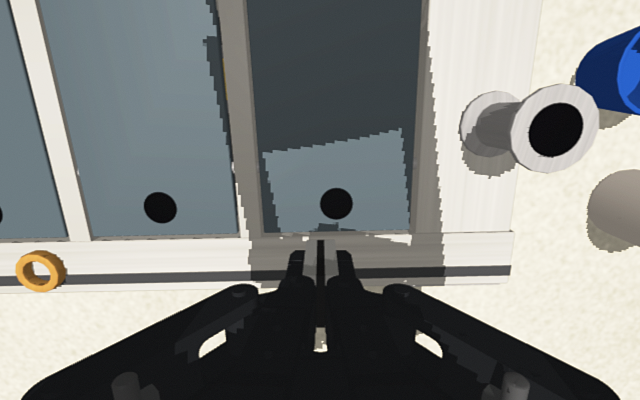

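The wrist view shows pad a at pixel (336,203), pad b at (160,207), the ring at (40,271) and the nipple at right. I'll cross-check these against the top-camera estimate.

```bash
python3 -c "
from h import *
s=r.sense();R=Ro.from_euler('xyz',s['tcp_rot'],degrees=True);c=eyes.get_calibration('wrist');T=c['T_tool_cam']
C=R.apply(T[:3,3])+s['tool_pos']
for p in((336,203),(160,207)):
    d=R.apply(T[:3,:3]@np.linalg.inv(c['mtx'])@[*p,1]);print((C+d*(90-C[2])/d[2]).round(1))
to(564,208,100)"
```

```text
[566.7 209.3  90. ]
[579.4  90.   90. ]
t 2.275 pos [573.8 199.1 156.7] rpy [ 180.     0.2 -175.2] F [-0.5 -0.1 -0.2] gap -0.04194698903636154
tool d m [0.0093 0.0097 0.0566] rot [-0.     0.003 -0.023]
```

play_rows(
  deltas=[
    [[0.007,0.01,0.02],[0,0,-0.023],1],
    [[0,0,0.025],[0,0,0],1],
    [[0,0,0],[0,0,0],1],
  ],
)

```text
time: 2.65
tool_pos: [566.5, 211.5, 113.1]
tcp_rot: [179.9, 0.5, -173.8]
ft_force: [-0.2, 1.6, -0.2]
finger_gap: -0.0
```

```bash
python3 -c "
from h import *
to(566,208.5,90)"
```

```text
t 2.65 pos [566.5 211.5 113.1] rpy [ 179.9    0.5 -173.8] F [-0.2  1.6 -0.2] gap -0.004837322252908763
tool d m [ 0.001  -0.0029  0.023 ] rot [0.001 0.008 0.003]
```

play_rows(
  deltas=[
    [[0,0,0.017],[0,0,0],1],
    [[0,0,0.004],[0,0,0],1],
    [[0,0,0.003],[0,0,0],1],
  ],
)

```text
time: 3.02
tool_pos: [567.7, 212.9, 90.2]
tcp_rot: [179.9, 0.7, -173.7]
ft_force: [0.8, 0.1, -0.5]
finger_gap: 0.0
```

play_rows(
  deltas=[
    [[0,0,0.002],[0,0,0],1],
    [[0,0,0.002],[0,0,0],1],
  ],
)

```text
time: 3.28
tool_pos: [567.9, 213.0, 90.0]
tcp_rot: [179.9, 0.7, -173.7]
ft_force: [-11.4, -3.0, 15.7]
finger_gap: 0.2
```

play_rows(
  deltas=[
    [[0,0,0.002],[0,0,0],1],
  ],
)

```text
time: 3.4
tool_pos: [567.9, 213.0, 90.1]
tcp_rot: [179.9, 0.7, -173.7]
ft_force: [-8.2, -2.8, 13.5]
finger_gap: 0.2
```

Cover a is firm: 14–16 N with no give. I'll lift and go to b.

play_rows(
  deltas=[
    [[0,0,-0.025],[0,0,0],1],
    [[0,-0.04,0],[0,0,0],1],
    [[0,-0.04,0],[0,0,0],1],
    [[0,-0.03,0],[0,0,0],1],
    [[0,0,0],[0,0,0],1],
  ],
)

```text
time: 4.03
tool_pos: [582.1, 101.1, 118.9]
tcp_rot: [179.9, 1.0, -173.6]
ft_force: [0.2, 0.1, -0.1]
finger_gap: -0.0
```

```bash
python3 -c "
from h import *
to(578,90,93)"
```

```text
t 4.025 pos [582.1 101.1 118.9] rpy [ 179.9    1.  -173.6] F [ 0.2  0.1 -0.1] gap -0.03769551686090448
tool d m [ 0.0058 -0.0106  0.0258] rot [0.002 0.018 0.005]
```

play_rows(
  deltas=[
    [[0.006,-0.012,0.008],[0,0.018,0.005],1],
    [[0,0,0.012],[0,0,0],1],
    [[0,0,0.005],[0,0,0],1],
    [[0,0,0.002],[0,0,0],1],
    [[0,0,0.002],[0,0,0],1],
    [[0,0,0.002],[0,0,0],1],
  ],
)

```text
time: 4.78
tool_pos: [577.1, 89.8, 90.0]
tcp_rot: [179.9, -0.1, -173.8]
ft_force: [-10.1, -4.9, 18.1]
finger_gap: -0.2
```

Cover b is firm too (18 N, z stays at 90.0). On to c.

play_rows(
  deltas=[
    [[0,0,-0.025],[0,0,0],1],
    [[0,-0.04,0],[0,0,0],1],
    [[0,-0.04,0],[0,0,0],1],
    [[0,-0.03,0],[0,0,0],1],
    [[0,0,0],[0,0,0],1],
  ],
)

```text
time: 5.4
tool_pos: [590.4, -19.3, 116.7]
tcp_rot: [180.0, -0.0, -173.5]
ft_force: [0.9, -0.1, -0.1]
finger_gap: -0.3
```

```bash
python3 -c "
from h import *
to(590,-27,93)"
```

```text
t 5.4 pos [590.4 -19.3 116.7] rpy [ 180.    -0.  -173.5] F [ 0.9 -0.1 -0.1] gap -0.25522502635267363
tool d m [ 0.0013 -0.0077  0.0237] rot [ 0.001 -0.     0.008]
```

play_rows(
  deltas=[
    [[0.001,-0.008,0.008],[0,0,0.008],1],
    [[0,0,0.012],[0,0,0],1],
    [[0,0,0.004],[0,0,0],1],
    [[0,0,0.002],[0,0,0],1],
    [[0,0,0.002],[0,0,0],1],
    [[0,0,0.002],[0,0,0],1],
  ],
)

```text
time: 6.15
tool_pos: [590.1, -25.2, 90.0]
tcp_rot: [-179.9, -0.1, -173.7]
ft_force: [-10.2, -2.6, 16.2]
finger_gap: -0.3
```

Cover c is firm (16 N). On to d.

play_rows(
  deltas=[
    [[0,0,-0.025],[0,0,0],1],
    [[0,-0.04,0],[0,0,0],1],
    [[0,-0.04,0],[0,0,0],1],
    [[0,-0.03,0],[0,0,0],1],
    [[0,0,0],[0,0,0],1],
  ],
)

```text
time: 6.78
tool_pos: [603.1, -133.8, 115.8]
tcp_rot: [-179.9, -0.0, -173.4]
ft_force: [-1.3, 1.1, 0.0]
finger_gap: -0.1
```

```bash
python3 -c "
from h import *
to(602.5,-144,93)"
```

```text
t 6.775 pos [ 603.1 -133.8  115.8] rpy [-179.9   -0.  -173.4] F [-1.3  1.1  0. ] gap -0.058265067578784566
tool d m [ 0.0018 -0.0101  0.0228] rot [-0.001 -0.001  0.009]
```

play_rows(
  deltas=[
    [[0.002,-0.01,0.008],[0,0,0.009],1],
    [[0,0,0.011],[0,0,0],1],
    [[0,0,0.004],[0,0,0],1],
    [[0,0,0.002],[0,0,0],1],
    [[0,0,0.002],[0,0,0],1],
    [[0,0,0.002],[0,0,0],1],
  ],
)

```text
time: 7.52
tool_pos: [602.3, -141.7, 86.0]
tcp_rot: [-179.9, -0.1, -173.7]
ft_force: [-2.7, -0.4, 6.7]
finger_gap: -0.3
```

Cover d gives: 4 mm sink at 6.7 N. I'll keep pressing.

play_rows(
  deltas=[
    [[0,0,0.005],[0,0,0],1],
    [[0,0,0.005],[0,0,0],1],
    [[0,0,0.005],[0,0,0],1],
    [[0,0,0.003],[0,0,0],1],
  ],
)

```text
time: 8.02
tool_pos: [605.6, -141.1, 72.5]
tcp_rot: [-179.7, 0.3, -173.6]
ft_force: [0.9, -0.3, 4.5]
finger_gap: -0.2
```

```bash
python3 -c "
from h import *
to(602.5,-144,66)
for n in('wrist',):cv2.imwrite('pics/p_%s.png'%n,eyes.snapshot(n)[:,:,::-1])"
```

```text
t 8.025 pos [ 605.6 -141.1   72.5] rpy [-179.7    0.3 -173.6] F [ 0.9 -0.3  4.5] gap -0.2081732973781541
tool d m [ 0.0035 -0.0025  0.0065] rot [-0.005  0.006  0.005]
```

View pics/p_wrist.png

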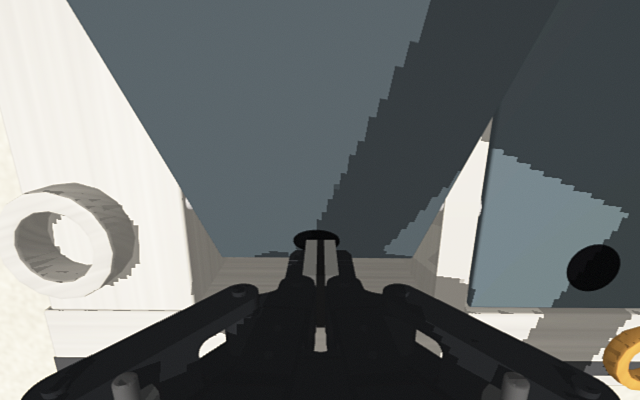

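The wrist view shows cover d tilted up towards the camera, with its pad at (317,238) under the fingertips. The collar at (65,240) and the ring at (630,360) are clear. I'll press a little more, then retreat straight up.

play_rows(
  deltas=[
    [[0.002,0,0.005],[0,0,0],1],
    [[0,0,0.005],[0,0,0],1],
    [[0,0,0],[0,0,0],1],
  ],
)

```text
time: 8.45
tool_pos: [604.9, -141.0, 63.0]
tcp_rot: [-179.7, 0.5, -173.5]
ft_force: [0.3, 0.3, -0.7]
finger_gap: 0.2
```

play_rows(
  deltas=[
    [[0,0,-0.045],[0,0,0],1],
    [[0,0,-0.045],[0,0,0],1],
    [[0,0,-0.045],[0,0,0],1],
    [[0,0,-0.045],[0,0,0],1],
    [[0.01,0,-0.03],[0,0,0],1],
    [[0.05,0,0],[0,0,0],1],
    [[0.05,0,0],[0,0,0],1],
    [[0.04,0,0],[0,0,0],1],
  ],
)

```text
time: 9.45
tool_pos: [447.8, -155.3, 272.8]
tcp_rot: [180.0, -0.4, -173.4]
ft_force: [0.5, -0.0, 0.0]
finger_gap: -0.0
```

```bash
python3 -c "
from h import *
to(440,-161,150)
for n in('wrist','scene'):
    im=eyes.snapshot(n)[:,:,::-1]
    if n=='scene': im=cv2.resize(im[160:250,220:440],None,fx=3,fy=3)
    cv2.imwrite('pics/q_%s.png'%n,im)"
```

```text
t 9.45 pos [ 447.8 -155.3  272.8] rpy [ 180.    -0.4 -173.4] F [ 0.5 -0.   0. ] gap -0.002068162191700511
tool d m [ 0.0076 -0.0049  0.1228] rot [ 0.001 -0.006  0.008]
```

View pics/q_wrist.png

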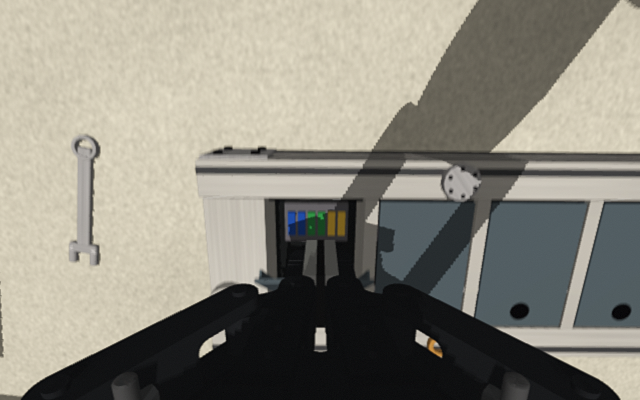

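View pics/q_scene.png

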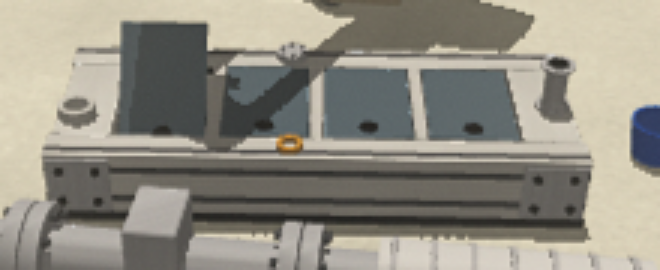

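The wrist view shows the cell under d open, with the coloured boxes at (315,225). The scene crop shows cover d raised, its top edge running from (120,22) to (210,24), and all loose parts in place. I'll compute the angle from that edge.

```bash
python3 -c "
from h import *
c=eyes.get_calibration('scene');u=np.array([.9943,.1063,0])
p=np.array([577,-146.7,88])
for a in np.arange(.4,1.4,.1):
    X=p+105*(-np.cos(a)*u+np.sin(a)*np.array([0,0,1]));q=c['mtx']@(c['R']@X+c['t']);print(a.round(1),X.round(0),(q/q[2])[:2].round(1))"
```

```text
0.4 [ 481. -157.  129.] [276.1 173.8]
0.5 [ 485. -156.  138.] [275.8 172.1]
0.6 [ 491. -156.  147.] [275.5 170.6]
0.7 [ 497. -155.  156.] [275.2 169.4]
0.8 [ 504. -154.  163.] [274.8 168.5]
0.9 [ 512. -154.  170.] [274.5 167.9]
1.0 [ 521. -153.  176.] [274.1 167.5]
1.1 [ 530. -152.  182.] [273.7 167.4]
1.2 [ 539. -151.  186.] [273.3 167.7]
1.3 [ 549. -150.  189.] [273.  168.3]
```

play_rows(
  deltas=[
    [[0,-0.005,0.045],[0,0,0],1],
    [[0,0,0.045],[0,0,0],1],
    [[0,0,0.03],[0,0,0],1],
    [[0,0,0],[0,0,0],1],
  ],
)

```text
time: 10.05
tool_pos: [446.1, -160.1, 149.2]
tcp_rot: [179.9, -0.4, -173.6]
ft_force: [0.4, -0.0, 0.5]
finger_gap: 0.1
```

play_rows(
  deltas=[
    [[-0.015,0,0.008],[0,0,0],1],
    [[-0.015,0,0],[0,0,0],1],
    [[-0.012,0,-0.002],[0,0,0],1],
    [[-0.012,0,-0.004],[0,0,0],1],
    [[-0.012,0,-0.004],[0,0,0],1],
    [[-0.012,0,-0.004],[0,0,0],1],
  ],
)

```text
time: 10.8
tool_pos: [529.3, -151.9, 161.3]
tcp_rot: [-179.9, -0.2, -173.6]
ft_force: [-1.3, 0.1, 0.1]
finger_gap: -0.4
```

play_rows(
  deltas=[
    [[-0.01,0,0],[0,0,0],1],
    [[-0.01,0,0],[0,0,0],1],
    [[-0.01,0,0],[0,0,0],1],
    [[-0.01,0,0],[0,0,0],1],
  ],
)

```text
time: 11.3
tool_pos: [572.1, -147.2, 161.8]
tcp_rot: [-179.9, -0.2, -173.6]
ft_force: [-1.5, -0.5, -0.7]
finger_gap: -0.1
```

play_rows(
  deltas=[
    [[-0.003,0,0],[0,0,0],1],
    [[0,0,0],[0,0,0],1],
    [[0,0,0],[0,0,0],1],
    [[0.03,0,0],[0,0,0],1],
    [[0.05,0,0],[0,0,0],1],
    [[0.04,0,-0.03],[0,0,0],1],
    [[0,0,-0.04],[0,0,0],1],
    [[0,0,0],[0,0,0],1],
  ],
)

```text
time: 12.3
tool_pos: [451.5, -159.9, 232.2]
tcp_rot: [-180.0, -0.3, -173.6]
ft_force: [0.3, 0.4, 0.4]
finger_gap: -0.1
```

```bash
python3 -c "
from h import *
to(440,-161,250)
a=eyes.snapshot('scene')[160:250,220:440,::-1];b=eyes.snapshot('top')[150:300,170:450,::-1]
a=cv2.resize(a,(770,315));b=cv2.resize(b,(532,285))
o=np.zeros((600,770,3),'uint8');o[:315]=a;o[315:,:532]=b;cv2.imwrite('pics/end.png',o)"
```

```text
t 12.3 pos [ 451.5 -159.9  232.2] rpy [-180.    -0.3 -173.6] F [0.3 0.4 0.4] gap -0.05450428833501688
tool d m [ 0.0116  0.0002 -0.0178] rot [-0.    -0.005  0.006]
```

View pics/end.png

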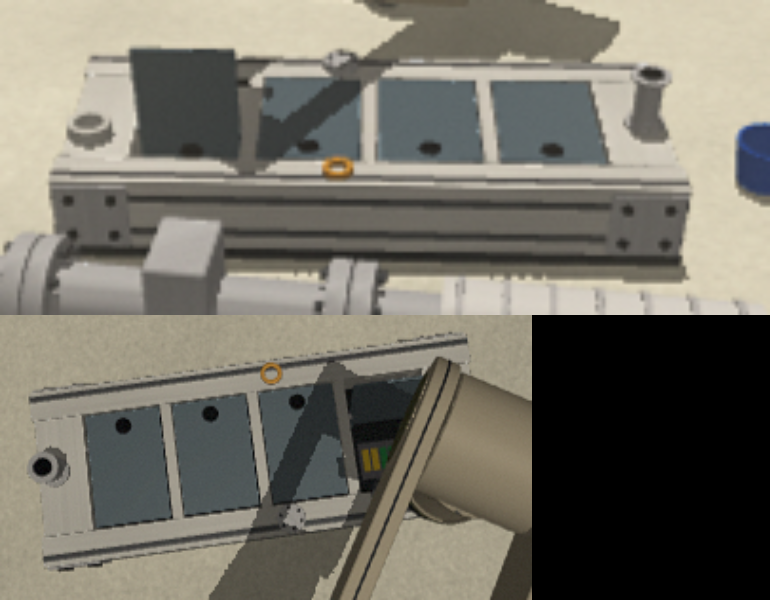

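The composite shows hatch d standing, with its top edge at crop (135–237, 49), which is scene pixel (273,174). The flange, ring, nipple and collar all look to be where they were. I'll check the angle and the part shifts numerically.

```bash
python3 -c "
from h import *
c=eyes.get_calibration('scene');u=np.array([.9943,.1063,0]);p=np.array([577,-146.7,88])
for a in(1.3,1.4,1.5,1.6,1.7,1.75):
    X=p+105*(-np.cos(a)*u+np.sin(a)*np.array([0,0,1]));q=c['mtx']@(c['R']@X+c['t']);print(a,(q/q[2])[:2].round(1))
A=cv2.imread('pics/scene0.png').astype(int);B=eyes.snapshot('scene')[:,:,::-1].astype(int)
B8=B.astype('uint8')
for n,(x,y) in dict(flange=(317,178),ring=(317,208),nipple=(405,187),collar=(245,197),cup=(440,205),solvent=(460,215),wrench=(195,205)).items():
    h=(18,24) if n in('solvent','wrench') else (9,10)
    t=A[y-h[1]:y+h[1],x-h[0]:x+h[0]].astype('uint8');R=cv2.matchTemplate(B8[y-h[1]-8:y+h[1]+8,x-h[0]-8:x+h[0]+8],t,cv2.TM_CCOEFF_NORMED);m=cv2.minMaxLoc(R);print(n,round(m[1],3),np.array(m[3])-8)"
```

```text
1.3 [273.  168.3]
1.4 [272.6 169.1]
1.5 [272.2 170.3]
1.6 [271.8 171.8]
1.7 [271.5 173.6]
1.75 [271.3 174.6]
flange 0.893 [0 0]
ring 1.0 [0 0]
nipple 0.852 [0 0]
collar 1.0 [0 0]
cup 0.999 [0 0]
solvent 0.902 [0 0]
wrench 0.999 [0 0]
```

The edge row of 174 puts the hatch at about 1.7 rad, none of the parts has moved, and the arm is clear.

```bash
python3 -c "
from bench import r
print(r.sense()['qd'].round(2),r.hand_in())"
```

```text
the job is handed in; nothing more can be done
[ 0.18  1.14  0.41  0.   -0.02 -0.04] None
```

The service hatch is cover d, the fourth from the +y end. It now stands open, leaning slightly back at about 1.7 rad, and the job is handed in.

- **Finding it:** I pressed the pads in order. Covers a, b and c did not give at about 14–18 N. Cover d gave at about 7 N, and I pressed its pad end about 27 mm down to raise the near edge.
- **Opening it:** I swept the raised edge up and over with the closed fingers, with 1–2 N read at the wrist after each move, then drew the arm back clear. I handed in at about 12.4 s of the 58 s.
- **Last checks:** The scene camera puts the hatch edge where about 1.7 rad would put it (1.4 needed), which agrees with how far the fingers pushed. Matching the first and last scene pictures shows no pixel shift for any loose part. The match was weaker for the flange, nipple and solvent bottle (0.85–0.90), probably from changed shadows.
- **Not confirmed:** The hatch angle was read only from the scene camera, because the arm hid most of cover d in the last top view. The joint speeds read just before hand-in were slightly above zero (up to 1.1 degrees/s), with the fingers well clear of the hatch.

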